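Fit the lens and its retaining ring to a signal lamp

TASK

Drop the amber lens, dome up, into the grey lamp housing so that it sits flat on its seat. Then start the brass retaining ring in the housing's thread and screw it clockwise until it clamps the lens snugly: the lens must not be left loose, nor cracked by pressing or overtightening. Let go at the end and leave the flux bottle, the servo and the green circuit board where they are.

Things in the scene. Friction and masses are not known exactly. Their poses are not given: they have to be found in the camera images.
- lamp: Grey round lamp housing fixed on the dark mat (2.3 mm thick), open at the top: 90 mm across its foot plate, 76 mm body (82 mm over the fins), 31 mm high. Origin: centre of its underside, z up. Its bore is 51 mm wide with a bevelled mouth, with a three-start quick right-hand thread in the wall (root 64 mm wide).
- lamp_mouth (a point): Centre of the housing's mouth, level with the rim, 31 mm above the housing's underside. Deep inside is the lens seat: three firm rubber pads, tops 16 to 20.4 mm below this point; every lamp is shimmed differently and the height is not measured.
- lamp_slot (a point): Middle of one of the thread's three entry slots at the mouth (on the housing's +x axis; the others 120 and 240 degrees from it), each 37 degrees wide with a red dot on the rim. From a slot the thread falls 0.1 mm per degree turned clockwise seen from above; a wall stops the ring 89 degrees after entry.
- lens: Amber lens, loose, about 80 g: round foot 48 mm across, 5 mm thick (1.6 mm play all round in the bore); on it a dome 32 mm across, straight sides from 5 to 34 mm above the underside, rounded top at 40 mm. Origin: centre of the underside, z up. Grip the dome 22 mm or more above the underside: the fingers then clear the rim when it is seated.
- ring: Brass retaining ring, loose, about 120 g: a tube 48.4 mm outside, 39 mm inside (the dome passes through), 17 mm high, with two upright grip tabs at its +y and -y sides, 17 to 33 mm high, 18 mm wide along x, flat outer faces 50 mm apart. Origin: centre of the underside, z up. Snug is 10 to 20 N on the lens, about 0.2 N m, then friction holds; it cracks at 35 N.
- ring_lug (a point): Middle of one of the ring's three thread lugs (on its +x axis; the others 120 and 240 degrees from it), 5.5 mm above the underside, reaching to 28.3 mm radius, 24 degrees wide, 3 mm thick, tilted with the thread; red dots above them on the tube's top. In the slots a lug has 6 degrees of play either way and 1.4 mm sideways.
- ring_center (a point): Ring's origin again. Height above the housing's underside: 21.4 mm when just entered, 25 mm or more while the lugs sit on top of the thread. Turned clockwise it sinks until it meets the lens foot at 15.6 to 20 mm, turns on with up to 16 degrees of thread play, and grips 28 to 80 degrees after entry by the shim; from there each degree adds about 2 N of clamping and 0.01 to 0.03 N m.
- flux_bottle: Small white flux bottle with a green band, 30 mm across, 62 mm high, loose, a bystander; origin at the centre of its underside.
- servo: Black servo with a red label, 46 x 54 x 20 mm, loose, a bystander; origin at the centre of its underside.
- driver_board: Small green circuit board on feet, 38 x 53 x 18 mm, loose, a bystander; origin at the centre of its underside.
There are look-alikes about, which are no part of the job. Leave any blue or purple look-alike of the ring alone.

How it is judged:
By the outcome, as a careful person would: the job done as asked, in the order asked, and still so for the second after the job is handed in, with the robot touching nothing.
It also fails if it takes over 72 s, if anything falls off the work surface, if the arm or the gripper's body presses on something with over 40 N, if the wrist force passes 120 N, or if a joint passes its speed limit or range.

ROBOT

A 6-joint arm with a two-finger parallel gripper is mounted at the origin on a cart in front of the work surface, level with it; the furniture and walls round the work are solid. World frame = base frame: x ahead of the robot, y to its left, z up, the work surface at z = 0. Lengths are in m, angles in rad, forces in N, time in s.
With the tool pointing down it reaches from about 0.35 to 0.775 m from the base axis. Payload 5.5 kg.
Tool frame: the origin (TCP) lies at the very end of the fingers, on their centre line; the grasp point (between the pads) lies 19 mm behind it; z points along the fingers, y is the line along which they close (so a half turn about z gives the same grasp; the last joint's range is limited). The gripper opens to 85 mm and grips with 20 to 120 N. Pads are 22 mm wide; open, the fingers measure 114 mm over their backs; the gripper's body (76 mm by 85 mm) begins 54 mm behind the grasp point. The pads swing forward as they close: fully open they stand 13 mm farther back than shut.
Start: joints at [-1.241, 0.313, 0.046, 1.304, 0, 1.431], TCP at [0.26, -0.513, 0.231] pointing down, gripper open.
Joint ranges: [-2.76, 2.76], [-0.86, 1.69], [-1.03, 1.26], [-2.2, 2.34], [-1.47, 1.5], [-3.14, 3.14]. Speed limits (rad/s): [2.57, 2.57, 3.14, 3.14, 3.14, 3.14].

INTERFACE

Orientations are given as a unit quaternion [w, x, y, z].
In Python, from workcell import env, cams, ticket, spotter gives the robot as it stands.
- The arm moves only by the tool jog_arm, never from a script. Its argument "increments" is a list that holds one entry, the list of rows, each a list of 7 numbers: the shift along the tool's x, y, z in units of 0.25 m (1.0 is 0.25 m), then the turn, a rotation vector about the tool's x, y, z in units of 180 degrees (1.0 is 180 degrees), then the closure in counts, from 0 (fully open) to 255 (shut). A call has 1 to 20 rows; each row shifts and turns the commanded pose from where the row before left it, along the tool's axes as they then stand; what a row does not reach is not made up. A row lasts 1/10 s, in which the tool goes at most 50 mm and 8.59 degrees, less where a joint would pass 70% of its speed; a pose out of reach is approached as far as the arm can. A call with a number of a shift or a turn outside -1 to 1 is refused whole. A call with a gripper value outside its range is refused whole. The fingers move at their own pace and stop on an object; "force" is the grip in N (left out, the last holds). Time passes only in rows, so rows that do not move let the fingers close. It gives the time, the measured TCP pose, the force, the opening and the grip force at its end, in the units of the state.
- env.get_state(): the state, without advancing time (a new reading comes with each control period).
- cams.read_camera(name): name is "scene" or "side" or "wrist"; returns a dict with "pixels" (400x640x3 uint8, red, green, blue), "fx", "fy", "cx", "cy" (pixels), "xyz" and "attitude" of the camera in the world; the wrist camera has in their place "mount" (4x4, takes a point from camera to tool coordinates, whose origin is the TCP and whose axes are the flange's). Camera axes: x right, y down, z forward; pixel columns grow to the right and rows downward; lengths in m; the calibration is good to about 2 mm. A picture is of the moment at which its call begins: read the wrist's pose just before it. There is no depth.
- ticket.hand_in(): hands the job in; it is judged then, once.
Trained networks look in the newest picture that a camera, given by its name, has taken for a name from the list of things; names that differ only in an ending like _2 or _b are one class to them, and where a whole thing is asked for, a point or a joint stands for the part that bears it (a point fixed in the world has none). Each returns a list of dicts, best first, with "conf" (0 to 1); they miss things now and then, are a little off and sometimes report something else, mostly with a low value. They report only what shows in the picture. A call takes as long as a camera call. They do not tell look-alikes from the thing itself.
- spotter.find_in(target, camera): "uv" ([column, row] in pixels, amid what is visible of it).
- spotter.cut_out(target, camera): "region" (400x640 bool, what is visible of it) and "uv" ([column, row] in pixels, amid what is visible of it).
- spotter.landmark_of(target, camera): "uv" ([column, row] in pixels: a listed point, or the origin of a listed thing).
The state is a dict: "clock": time; "joint_pos": joint angles; "qvel": joint speeds; "tau": joint torques, N m; "tcp_pos": TCP position; "orientation": TCP orientation; "wrist_force": force on the tool from outside, world axes, zero at the start; "ft_torque": the same for the moment, N m; "finger_gap": finger opening in m; "grip_force": force on a finger pad.
Only numpy, scipy, OpenCV 4.12 (cv2) and the standard library are available. Lean on these libraries where they do the work, as an engineer would, in place of code of your own. Each camera call takes 0.05 s, during which the arm holds its last target. There are 200 camera calls.

## Working session

There is one attempt and no reset: what is moved stays moved. The work goes in short steps, Python scripts to look and compute and a tool call to move; the robot and the scene stay as the last step left them, time stands still between calls to the robot, and variables do not carry over. Pictures are saved under pics/ and viewed, at most 10 in all, crops included, and the job is handed in when it is done.

Besides the shell and the picture viewer there is one more tool, called after "Call:" in YAML: its name, and indented under it one key for each argument. jog_arm: Moves the arm, as the interface text tells. Shifts and turns lie within -1 to 1; 1 stands for 0.25 m of shift or 180 degrees of turn. Its arguments: {"type":"object","properties":{"increments":{"type":"array"},"force":{"type":"number"}},"required":["increments"]}

```bash
mkdir -p pics; ls
cat > h.py <<'E'
import numpy as np, cv2
from scipy.spatial.transform import Rotation as R
from workcell import env,cams,ticket,spotter
def q2R(q): return R.from_quat([q[1],q[2],q[3],q[0]]).as_matrix()
def cam(name):
    s=env.get_state(); c=cams.read_camera(name)
    if name=='wrist':
        T=np.eye(4);T[:3,:3]=q2R(s['orientation']);T[:3,3]=s['tcp_pos'];T=T@np.array(c['mount']);c['P']=T[:3,3];c['R']=T[:3,:3]
    else:
        a=np.array(c['attitude']);c['P']=np.array(c['xyz']);c['R']=q2R(a) if a.size==4 else a
    return c
def ray(c,uv):
    d=c['R']@np.array([(uv[0]-c['cx'])/c['fx'],(uv[1]-c['cy'])/c['fy'],1]);return c['P'],d
def atz(c,uv,z):
    p,d=ray(c,uv);return p+d*(z-p[2])/d[2]
def proj(c,X):
    x=c['R'].T@(np.array(X)-c['P']);return np.array([c['cx']+c['fx']*x[0]/x[2],c['cy']+c['fy']*x[1]/x[2]])
def save(c,n): cv2.imwrite('pics/'+n,cv2.cvtColor(c['pixels'],cv2.COLOR_RGB2BGR))
E
python3 - <<'E'
from h import *
s=env.get_state();print(s['orientation'],s['wrist_force'],s['finger_gap'])
for n in ['scene','side','wrist']:
    c=cam(n);save(c,n+'0.png');print(n,c['P'],c['R'][:,2],c['fx'], c.get('attitude'))
    for t,z in [('lamp',.015),('lamp_mouth',.033),('lamp_slot',.033),('lens',0.0),('ring',0.0),('ring_lug',.0055),('flux_bottle',0),('servo',0),('driver_board',0)]:
        for d in spotter.landmark_of(t,n)[:4]:
            print(t,np.round(d['uv']),round(d['conf'],2),np.round(atz(c,d['uv'],z),3))
E
```

```text
pics
[-9.20808014e-04  9.72543584e-01  2.32718975e-01 -9.09032051e-05] [-0.31900599  0.10796737 -0.25535082] 0.08556240541385617
scene [0.18341459 0.47419845 0.8317868 ] [ 0.38887664 -0.49945406 -0.774158  ] 458.3272219652096 [ 0.10916413 -0.30582012  0.89081595 -0.31781157]
lamp [316. 196.] 0.87 [ 0.576 -0.036  0.015]
lamp_mouth [318. 193.] 0.85 [ 0.571 -0.034  0.033]
lamp_mouth [400. 164.] 0.19 [ 0.472 -0.221  0.033]
lamp_slot [311. 180.] 0.74 [ 0.606 -0.054  0.033]
lens [307. 301.] 0.8 [0.438 0.172 0.   ]
lens [259. 184.] 0.33 [0.713 0.009 0.   ]
ring [439. 175.] 0.9 [ 0.39  -0.276  0.   ]
ring [377. 136.] 0.79 [ 0.581 -0.298  0.   ]
ring [414. 197.] 0.63 [ 0.403 -0.181 -0.   ]
ring_lug [426. 173.] 0.85 [ 0.417 -0.257  0.005]
ring_lug [394. 154.] 0.79 [ 0.512 -0.265  0.005]
ring_lug [419. 188.] 0.65 [ 0.406 -0.207  0.005]
ring_lug [370. 140.] 0.54 [ 0.585 -0.268  0.005]
flux_bottle [340. 144.] 0.56 [ 0.639 -0.217  0.   ]
flux_bottle [319. 198.] 0.36 [ 0.574 -0.044  0.   ]
servo [369. 236.] 0.87 [ 0.426 -0.028  0.   ]
servo [305. 300.] 0.21 [0.442 0.173 0.   ]
driver_board [258. 18
[... 288 characters left out ...]
 0.81 [0.444 0.176 0.   ]
ring [279. 271.] 0.92 [ 0.487 -0.261  0.   ]
ring [236. 277.] 0.73 [ 0.397 -0.275  0.   ]
ring [328. 278.] 0.63 [ 0.588 -0.283  0.   ]
ring [241. 245.] 0.53 [ 0.399 -0.174  0.   ]
ring_lug [330. 275.] 0.86 [ 0.593 -0.281  0.005]
ring_lug [245. 270.] 0.6 [ 0.415 -0.258  0.005]
ring_lug [242. 252.] 0.59 [ 0.404 -0.203  0.005]
ring_lug [292. 269.] 0.57 [ 0.513 -0.259  0.005]
flux_bottle [350. 256.] 0.76 [ 0.64  -0.218  0.   ]
servo [278. 274.] 0.74 [ 0.484 -0.268  0.   ]
servo [256. 211.] 0.73 [ 0.427 -0.046  0.   ]
driver_board [372. 195.] 0.46 [0.717 0.009 0.   ]
wrist [ 0.32593663 -0.47972746  0.37342458] [-0.2617531  -0.1326346  -0.95597771] 338.32384279099637 None
```

Run:
```python
import cv2
a=cv2.imread('pics/scene0.png')[110:330,220:480];b=cv2.imread('pics/side0.png')[140:300,210:400]
cv2.imwrite('pics/c0.png',cv2.resize(a,None,fx=2.7,fy=2.7,interpolation=cv2.INTER_CUBIC))
cv2.imwrite('pics/c1.png',cv2.resize(b,None,fx=3.7,fy=3.7,interpolation=cv2.INTER_CUBIC))
```

```text
(no output)
```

View pics/c0.png

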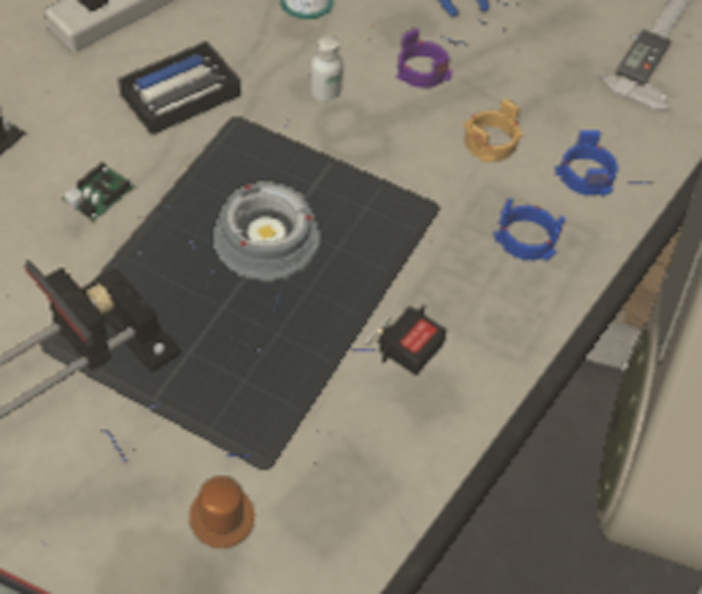

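View pics/c1.png

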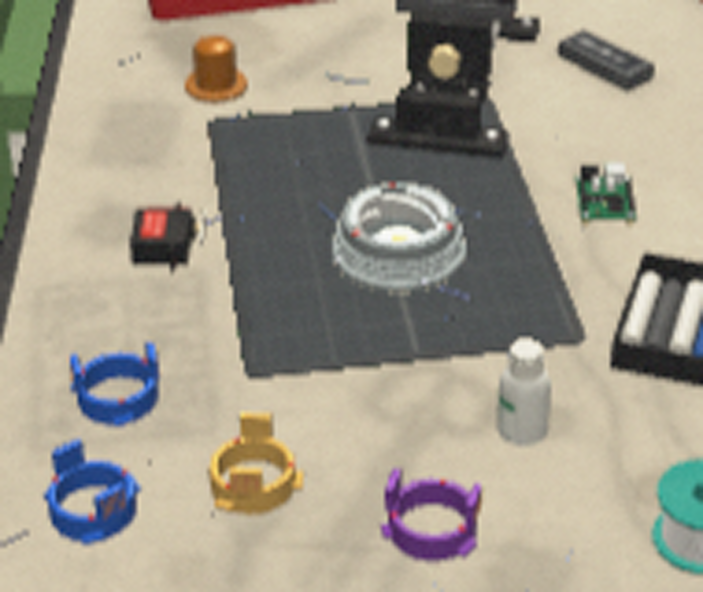

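The scene crop shows the lens dome-up at px (307,301). Four ring-shaped things are visible in the side picture: blue (236,277), blue (241,245), purple (328,278) and brass at (279,271), which shows as scene px (402,159). Only the one at (279,271) is brass, and the enlarged crop confirms it. A tall black fixture stands on the mat behind the lamp. I'll fly over the ring first for a close look.

Call:
jog_arm:
  increments:
    - [[0.1485,-0.061,0.0155,0,0,0,0],[0.1485,-0.061,0.0155,0,0,0,0],[0.1485,-0.061,0.0155,0,0,0,0],[0.1485,-0.061,0.0155,0,0,0,0],[0.1485,-0.061,0.0155,0,0,0,0],[0.1485,-0.061,0.0155,0,0,0,0],[0.1485,-0.061,0.0155,0,0,0,0],[0.1485,-0.061,0.0155,0,0,0,0],[0,0,0,0,0,0,0],[0,0,0,0,0,0,0]]

```text
clock: 2.5
tcp_pos: [0.4703, -0.2688, 0.2002]
orientation: [0.0, 0.972, 0.234, -0.0]
wrist_force: [0.0, 0.2, -0.2]
finger_gap: 0.0852
grip_force: 0.0
```

```bash
python3 - <<'E'
from h import *
s=env.get_state();print(s['tcp_pos'],s['orientation'],s['clock'])
c=cam('wrist');save(c,'w1.png')
for t,z in [('ring',0.0),('ring_lug',.0055),('lamp_mouth',.0333),('lamp_slot',.0333)]:
    for d in spotter.landmark_of(t,'wrist')[:4]:
        print(t,np.round(d['uv']),round(d['conf'],2),np.round(atz(c,d['uv'],z),4))
sc=cam('scene');sd=cam('side')
# mast foot near corners
print(atz(sc,(279,240),.003),atz(sc,(257,247),.003),atz(sd,(311,178),.003),atz(sd,(347,182),.003))
a=sd['pixels'][60:220,260:420];cv2.imwrite('pics/m.png',cv2.resize(cv2.cvtColor(a,4),None,fx=2.4,fy=2.4))
E
python3 -c "
import cv2,numpy as np
a=cv2.imread('pics/w1.png')[:, :];b=cv2.imread('pics/m.png');a=cv2.resize(a,(800-b.shape[1],int(400*(800-b.shape[1])/640)))
o=np.zeros((max(a.shape[0],b.shape[0]),800,3),np.uint8);o[:a.shape[0],:a.shape[1]]=a;o[:b.shape[0],a.shape[1]:]=b;cv2.imwrite('pics/wm.png',o)"
```

```text
[ 0.47025181 -0.26882912  0.20020368] [ 9.07156655e-05  9.72267309e-01  2.33872214e-01 -2.44291793e-04] 2.5
ring [318. 158.] 0.79 [ 0.4839 -0.2641  0.    ]
ring [210. 194.] 0.76 [ 0.3984 -0.1808  0.    ]
ring [295. 238.] 0.56 [ 0.3933 -0.2823  0.    ]
ring_lug [289. 213.] 0.96 [ 0.4188 -0.2633  0.0055]
ring_lug [377.  59.] 0.73 [ 0.5909 -0.271   0.0055]
ring_lug [330. 132.] 0.65 [ 0.5128 -0.2623  0.0055]
ring_lug [234. 199.] 0.6 [ 0.4062 -0.2057  0.0055]
[0.57168202 0.10034458 0.003     ] [0.59694356 0.14214831 0.003     ] [0.56462312 0.09126106 0.003     ] [0.65916077 0.0678436  0.003     ]
```

View pics/wm.png

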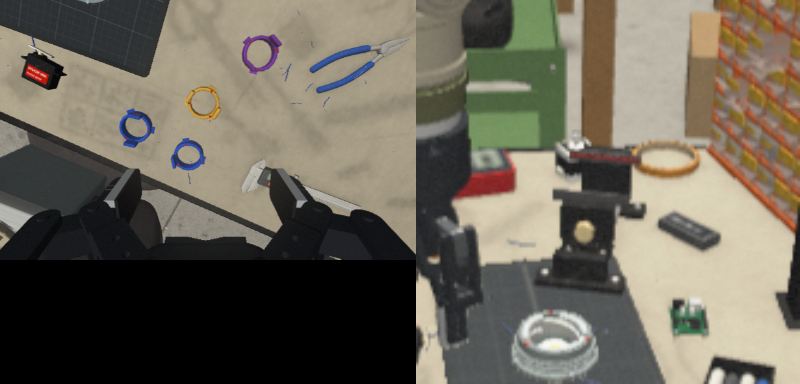

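The wrist picture shows the brass ring at about (310,158), with the blue ones at (210,194) and (290,238) and the purple at (400,80). The fixture behind the lamp begins at y≈0.07. I'll turn the tool to yaw 180°, where the tool axes are simple and the last joint has room, then look at the lamp.

Call:
jog_arm:
  increments:
    - [[0,0,0,0,0,-0.0472,0],[0,0,0,0,0,-0.0472,0],[0,0,0,0,0,-0.0472,0],[0,0,0,0,0,-0.0472,0],[0,0,0,0,0,-0.0472,0],[0,0,0,0,0,-0.0472,0],[0,0,0,0,0,-0.0472,0],[0,0,0,0,0,-0.0472,0],[0,0,0,0,0,-0.0472,0],[0,0,0,0,0,-0.0472,0],[0,0,0,0,0,-0.0472,0],[0,0,0,0,0,-0.0472,0],[0,0,0,0,0,-0.0472,0],[0,0,0,0,0,-0.0472,0],[0,0,0,0,0,-0.0472,0],[0,0,0,0,0,-0.0472,0],[0,0,0,0,0,-0.0472,0],[0,0,0,0,0,-0.0472,0]]

```text
clock: 4.65
tcp_pos: [0.4696, -0.2701, 0.2004]
orientation: [0.0, -0.001, 1.0, -0.0]
wrist_force: [-0.4, 0.3, -0.1]
finger_gap: 0.0852
grip_force: 0.0
```

Call:
jog_arm:
  increments:
    - [[-0.06,0.14,0,0,0,0,0],[-0.06,0.14,0,0,0,0,0],[-0.06,0.14,0,0,0,0,0],[-0.06,0.14,0,0,0,0,0],[-0.06,0.14,0,0,0,0,0],[-0.06,0.14,0,0,0,0,0],[0,0,0,0,0,0,0],[0,0,0,0,0,0,0]]

```text
clock: 5.45
tcp_pos: [0.5605, -0.0596, 0.2002]
orientation: [-0.0, 0.001, 1.0, -0.0]
wrist_force: [-0.2, -1.2, 0.2]
finger_gap: 0.0852
grip_force: 0.0
```

```bash
cat >> h.py <<'E'
def st():
    s=env.get_state();q=s['orientation'];M=q2R(q)
    print('t',s['clock'],'tcp',np.round(s['tcp_pos'],4),'yaw',np.round(np.degrees(np.arctan2(M[1,0],M[0,0])),2),'z',np.round(M[:,2],4),'gap',round(s['finger_gap'],4),'F',np.round(s['wrist_force'],2),'T',np.round(s['ft_torque'],3),'q',np.round(s['joint_pos'],2))
E
python3 - <<'E'
from h import *
st()
c=cam('wrist');save(c,'w2.png')
for t,z in [('lamp',.0023),('lamp_mouth',.0333),('lamp_slot',.0333)]:
    for d in spotter.landmark_of(t,'wrist')[:4]:
        print(t,np.round(d['uv']),round(d['conf'],2),np.round(atz(c,d['uv'],z),4))
hsv=cv2.cvtColor(c['pixels'],cv2.COLOR_RGB2HSV)
m=(((hsv[...,0]<8)|(hsv[...,0]>172))&(hsv[...,1]>120)&(hsv[...,2]>90)).astype(np.uint8)
n,l,sa,ce=cv2.connectedComponentsWithStats(m)
for i in range(1,n): print(sa[i][4],ce[i],atz(c,ce[i],.0333))
for d in spotter.cut_out('lamp','wrist')[:1]:
    ys,xs=np.where(d['region']);x0,y0=xs.min()-10,ys.min()-10
    cr=c['pixels'][max(y0,0):ys.max()+10,max(x0,0):xs.max()+10];print(x0,y0,cr.shape);cv2.imwrite('pics/w2c.png',cv2.resize(cv2.cvtColor(cr,4),None,fx=4,fy=4,interpolation=cv2.INTER_CUBIC))
E
```

```text
t 5.45 tcp [ 0.5605 -0.0596  0.2002] yaw 179.91 z [-3.e-04 -5.e-04 -1.e+00] gap 0.0852 F [-0.2  -1.23  0.17] T [-0.053  0.065 -0.003] q [-0.25  0.3  -0.05  1.22 -0.   -0.25]
lamp [334. 184.] 0.67 [ 0.571  -0.0416  0.0023]
lamp [351.  25.] 0.65 [ 0.4221 -0.0286  0.0023]
lamp_mouth [333. 198.] 0.71 [ 0.5768 -0.0443  0.0333]
lamp_mouth [333. 187.] 0.26 [ 0.5657 -0.0445  0.0333]
lamp_slot [323. 222.] 0.91 [ 0.601  -0.0533  0.0333]
6 [148.5          0.33333333] [ 0.40942024 -0.19578943  0.0333    ]
550 [352.15454545   9.49090909] [ 0.41633836 -0.0307395   0.0333    ]
12 [78.66666667  8.33333333] [ 0.4150867  -0.25354166  0.0333    ]
11 [191.90909091  13.63636364] [ 0.41912156 -0.16167689  0.0333    ]
2 [356.5  13. ] [ 0.41890281 -0.02711427  0.0333    ]
1 [184.  20.] [ 0.42378908 -0.16868367  0.0333    ]
1 [174.  23.] [ 0.42599612 -0.1771784   0.0333    ]
1 [177.  22.] [ 0.4252588  -0.17461684  0.0333    ]
3 [180.          23.33333333] [ 0.4262526  -0.17226378  0.0333    ]
1 [182.  22.] [ 0.42526626 -0.17050019  0.0333    ]
1 [184.  23.] [ 0.42601104 -0.16893869  0.0333    ]
1 [187.  22.]
[... 950 characters left out ...]
76 -0.28491239  0.0333    ]
2 [ 80.5 178. ] [ 0.55660943 -0.28086728  0.0333    ]
3 [ 80.         180.33333333] [ 0.55884977 -0.28179298  0.0333    ]
15 [370.33333333 192.66666667] [ 0.57122479 -0.0089557   0.0333    ]
8 [100.875 205.125] [ 0.58326827 -0.26673976  0.0333    ]
8 [ 66.125 212.875] [ 0.5910743  -0.30178182  0.0333    ]
20 [317.9  226.95] [ 0.60592604 -0.05863385  0.0333    ]
3 [359.66666667 304.66666667] [ 0.69350815 -0.01467203  0.0333    ]
2 [639.  328.5] [0.72337731 0.28711948 0.0333    ]
268 [  9.91791045 349.73880597] [ 0.75040518 -0.39824177  0.0333    ]
1 [636. 378.] [0.78960404 0.3019373  0.0333    ]
1 [634. 386.] [0.80096678 0.30274971 0.0333    ]
279 135 (106, 107, 3)
```

View pics/w2c.png

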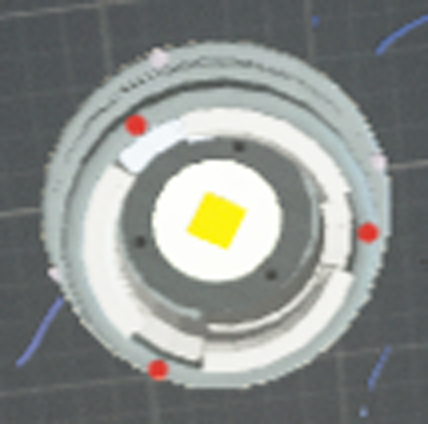

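The lamp crop shows three red dots at full-picture px (312,166), (370,193) and (318,227). They lie at 35 mm radius about (0.574,-0.044), so the slots are at -25°+120k. Now the lens.

Call:
jog_arm:
  increments:
    - [[0.14,0.08,0,0,0,0,0],[0.14,0.12,0,0,0,0,0],[0.12,0.15,0,0,0,0,0],[0.08,0.18,0,0,0,0,0],[0,0.19,0.05,0,0,0,0],[0,0.19,0.08,0,0,0,0],[0,0,0,0,0,0,0],[0,0,0,0,0,0,0]]

```text
clock: 6.5
tcp_pos: [0.4405, 0.1669, 0.168]
orientation: [-0.0, 0.0, 1.0, -0.0]
wrist_force: [-0.3, 0.4, 0.1]
finger_gap: 0.0854
grip_force: 0.0
```

```bash
cat >> h.py <<'E'
from scipy.optimize import least_squares
def lensfit(c,tag,z=0.0,x0=(.44,.174)):
    "lens from amber silhouette bbox/hull: compare with projected model hull"
    hsv=cv2.cvtColor(c['pixels'],cv2.COLOR_RGB2HSV)
    d=spotter.cut_out('lens',"wrist")
    m=d[0]['region'].astype(np.uint8);print('conf',d[0]['conf'],'area',m.sum(),d[0]['uv'])
    k,_=cv2.findContours(m,0,1);k=max(k,key=cv2.contourArea);h=cv2.convexHull(k)[:,0].astype(float)
    a=np.linspace(0,2*np.pi,72,endpoint=False);ci=np.c_[np.cos(a),np.sin(a)]
    def model(p):
        P=[np.array([*(p+r*u),z+zz]) for r,zz in[(.024,0),(.024,.005),(.016,.034),(.0135,.0375),(.008,.0395)] for u in ci]
        return cv2.convexHull(np.array([proj(c,x) for x in P],np.float32))
    f=lambda p:[cv2.pointPolygonTest(model(p),(float(u),float(v)),True) for u,v in h]
    r=least_squares(f,x0,diff_step=1e-3,loss='soft_l1');print('lens',np.round(r.x,4),'rms',np.sqrt(np.mean(np.square(f(r.x)))))
    return r.x
E
python3 - <<'E'
from h import *
st();c=cam('wrist');save(c,'w3.png')
for d in spotter.landmark_of('lens','wrist')[:2]: print(d['uv'],d['conf'],atz(c,d['uv'],0))
lensfit(c,'a')
E
```

```text
t 6.5 tcp [0.4405 0.1669 0.168 ] yaw 179.95 z [-9.e-04 -7.e-04 -1.e+00] gap 0.0854 F [-0.29  0.35  0.14] T [-0.02  -0.028 -0.013] q [ 0.19  0.15 -0.33  1.1  -0.    0.19]
[328.4, 185.7] 0.67 [0.44456585 0.17776163 0.        ]
conf 0.7 area 2036 [325.2, 187.1]
lens [0.4442 0.177 ] rms 0.5119363494107672
```

Call:
jog_arm:
  increments:
    - [[-0.016,0.04,0.04,0,0,0,0],[0,0,0.12,0,0,0,0],[0,0,0.14,0,0,0,0],[0,0,0.14,0,0,0,0],[0,0,0.08,0,0,0,0],[0,0,0.04,0,0,0,0],[0,0,0.022,0,0,0,0],[0,0,0,0,0,0,0],[0,0,0,0,0,0,255],[0,0,0,0,0,0,255],[0,0,0,0,0,0,255],[0,0,0,0,0,0,255],[0,0,0,0,0,0,255],[0,0,0,0,0,0,255],[0,0,0,0,0,0,255],[0,0,0,0,0,0,255]]
  force: 25

```text
clock: 8.25
tcp_pos: [0.4457, 0.1768, 0.0237]
orientation: [0.001, 0.001, 1.0, 0.0]
wrist_force: [-1.0, 1.2, 5.1]
finger_gap: 0.0306
grip_force: 24.5
```

Run:
```python
from h import *
st();c=cam('wrist');save(c,'w4.png');print(env.get_state()['grip_force'])
```

```text
t 8.25 tcp [0.4457 0.1768 0.0237] yaw 179.85 z [ 1.4e-03  3.0e-04 -1.0e+00] gap 0.0306 F [-1.04  1.18  5.08] T [-0.019  0.264 -0.023] q [ 0.21  0.3  -0.53  0.74  0.    0.21]
24.476331174373627
```

View pics/w4.png

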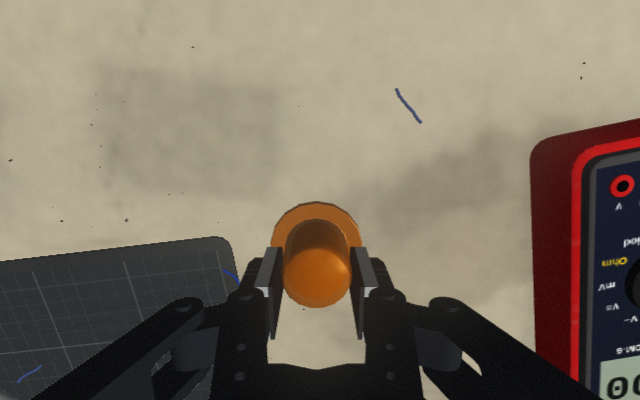

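The lens is held, dome top at (318,280), foot edge visible at (317,203). Next I'll lift it and use this picture to get the camera's sideways bias.

Call:
jog_arm:
  increments:
    - [[0,0,-0.04,0,0,0,255],[0,0,-0.12,0,0,0,255],[0,0,-0.14,0,0,0,255],[0,0,-0.1,0,0,0,255],[0,0,0,0,0,0,255],[0,0,0,0,0,0,255]]

```text
clock: 8.9
tcp_pos: [0.4454, 0.1767, 0.1234]
orientation: [0.001, 0.001, 1.0, 0.0]
wrist_force: [-0.8, -0.2, -0.8]
finger_gap: 0.0305
grip_force: 25.0
```

Run:
```python
from h import *
st();s=env.get_state();c=cam('wrist');save(c,'w5.png')
t=np.array(s['tcp_pos']);u=t[2]-.0237
hsv=cv2.cvtColor(c['pixels'],cv2.COLOR_RGB2HSV)
m=((hsv[...,0]>5)&(hsv[...,0]<20)&(hsv[...,1]>170)).astype(np.uint8)
n,l,sa,ce=cv2.connectedComponentsWithStats(m);i=1+np.argmax(sa[1:,4]);print(sa[i])
m=(l==i).astype(np.uint8)
for y in range(sa[i][1],sa[i][1]+sa[i][3],6):
    xs=np.where(m[y])[0];print(y,xs.min(),xs.max(),(xs.min()+xs.max())/2)
print('axis proj foot/top',[proj(c,[t[0],t[1],u+z]).round(1) for z in(0,.005,.034,.04)])
# front foot edge: point at +/-x (camera on -x side, so edge nearest camera or far?)
for dx in(-.024,.024): print(dx,proj(c,[t[0]+dx,t[1],u+.005]).round(1),proj(c,[t[0]+dx,t[1],u]).round(1))
for dx in(-.016,.016): print(dx,proj(c,[t[0]+dx,t[1],u+.034]).round(1))
```

```text
t 8.9 tcp [0.4454 0.1767 0.1234] yaw 179.85 z [ 1.5e-03  1.0e-04 -1.0e+00] gap 0.0305 F [-0.75 -0.24 -0.78] T [-0.041  0.07  -0.066] q [ 0.21  0.19 -0.39  0.99 -0.    0.21]
[ 271  204   90  103 6248]
204 312 321 316.5
210 293 340 316.5
216 284 348 316.0
222 279 351 315.0
228 275 356 315.5
234 273 358 315.5
240 272 360 316.0
246 272 359 315.5
252 283 349 316.0
258 283 349 316.0
264 283 350 316.5
270 282 351 316.5
276 282 351 316.5
282 282 350 316.0
288 285 347 316.0
294 289 343 316.0
300 295 337 316.0
306 307 324 315.5
axis proj foot/top [array([317.3, 245.1]), array([317.4, 249.1]), array([317.6, 277.6]), array([317.7, 284.9])]
-0.024 [317.3 205.1] [317.3 202.1]
0.024 [317.4 289.8] [317.4 284.9]
-0.016 [317.6 244. ]
0.016 [317.7 309.2]
```

Run:
```python
from h import *
s=env.get_state();base=cams.read_camera('wrist')
def mk(fn,tcp,yaw):
    c=dict(base);c['pixels']=cv2.cvtColor(cv2.imread('pics/'+fn),4)
    a=np.radians(yaw);T=np.eye(4);T[:3,:3]=[[np.cos(a),np.sin(a),0],[np.sin(a),-np.cos(a),0],[0,0,-1]];T[:3,3]=tcp
    T=T@np.array(base['mount']);c['P']=T[:3,3];c['R']=T[:3,:3];return c
def fit(c,z,x0):
    hsv=cv2.cvtColor(c['pixels'],cv2.COLOR_RGB2HSV)
    m=((hsv[...,0]>3)&(hsv[...,0]<20)&(hsv[...,1]>150)).astype(np.uint8)
    n,l,sa,ce=cv2.connectedComponentsWithStats(m);i=1+np.argmax(sa[1:,4])
    k,_=cv2.findContours((l==i).astype(np.uint8),0,1);k=max(k,key=cv2.contourArea);h=cv2.convexHull(k)[:,0].astype(float)
    a=np.linspace(0,2*np.pi,72,endpoint=False);ci=np.c_[np.cos(a),np.sin(a)]
    def model(p):
        P=[np.array([*(p[:2]+r*u),z+zz]) for r,zz in[(.024,0),(.024,.005),(.016,.034),(.0135,.0375),(.008,.0395)] for u in ci]
        return cv2.convexHull(np.array([proj(c,x) for x in P],np.float32))
    f=lambda p:[cv2.pointPolygonTest(model(p),(float(u),float(v)),True)-.5 for u,v in h]
    r=least_squares(f,x0,diff_step=1e-3,loss='soft_l1');print(np.round(r.x,4),'rms',np.sqrt(np.mean(np.square(f(r.x)))),len(h))
fit(mk('w3.png',[.4405,.1669,.168],179.95),0,(.444,.177))
fit(mk('w4.png',[.4457,.1768,.0237],179.85),0,(.444,.177))
fit(mk('w5.png',[.4454,.1767,.1234],179.85),.0997,(.444,.177))
```

```text
[0.4446 0.1775] rms 0.6198667584930624 29
[0.4451 0.1762] rms 0.689728023276128 37
[0.4448 0.1761] rms 0.7406326932592173 39
```

Call:
jog_arm:
  increments:
    - [[0,-0.18,0,0,0,0,255],[-0.03,-0.18,0,0,0,0,255],[-0.07,-0.18,0,0,0,0,255],[-0.1,-0.15,0,0,0,0,255],[-0.12,-0.12,0,0,0,0,255],[-0.12,-0.07,0,0,0,0,255],[-0.077,0,0,0,0,0,255],[0,0,0.08,0,0,0,255],[0,0,0.06,0,0,0,255],[0,0,0.04,0,0,0,255],[0,0,0,0,0,0,255],[0,0,0,0,0,0,255]]

```text
clock: 10.2
tcp_pos: [0.5733, -0.0436, 0.0775]
orientation: [-0.001, 0.001, 1.0, 0.0]
wrist_force: [0.4, -0.5, -0.6]
finger_gap: 0.0308
grip_force: 25.1
```

Run:
```python
from h import *
st();c=cam('wrist');save(c,'w6.png')
for n in ['scene','side']:
    c=cam(n)
    for t in ['lens','lamp_mouth']:
        for d in spotter.landmark_of(t,n)[:1]: print(n,t,d)
    p=proj(c,env.get_state()['tcp_pos']).astype(int);a=c['pixels'][p[1]-40:p[1]+50,p[0]-60:p[0]+60]
    cv2.imwrite(f'pics/{n}6.png',cv2.resize(cv2.cvtColor(a,4),(480,360),interpolation=cv2.INTER_CUBIC))
a=cv2.imread('pics/w6.png')[150:330,200:440];a=cv2.resize(a,(320,240));b=cv2.imread('pics/scene6.png');e=cv2.imread('pics/side6.png')
import numpy as np
cv2.imwrite('pics/j6.png',np.vstack([np.hstack([cv2.resize(b,(400,300)),cv2.resize(e,(400,300))]),np.hstack([cv2.resize(a,(400,300)),np.zeros((300,400,3),np.uint8)])]))
```

```text
t 10.2 tcp [ 0.5733 -0.0436  0.0775] yaw 179.85 z [-1.2e-03  2.0e-04 -1.0e+00] gap 0.0308 F [ 0.37 -0.53 -0.61] T [ 0.002 -0.     0.025] q [-0.22  0.4  -0.21  0.95 -0.   -0.21]
scene lens {'uv': [320.0, 183.8], 'conf': 0.71}
scene lamp_mouth {'uv': [319.4, 191.8], 'conf': 0.66}
side lens {'uv': [319.0, 190.2], 'conf': 0.47}
side lamp_mouth {'uv': [319.5, 200.2], 'conf': 0.83}
```

View pics/j6.png

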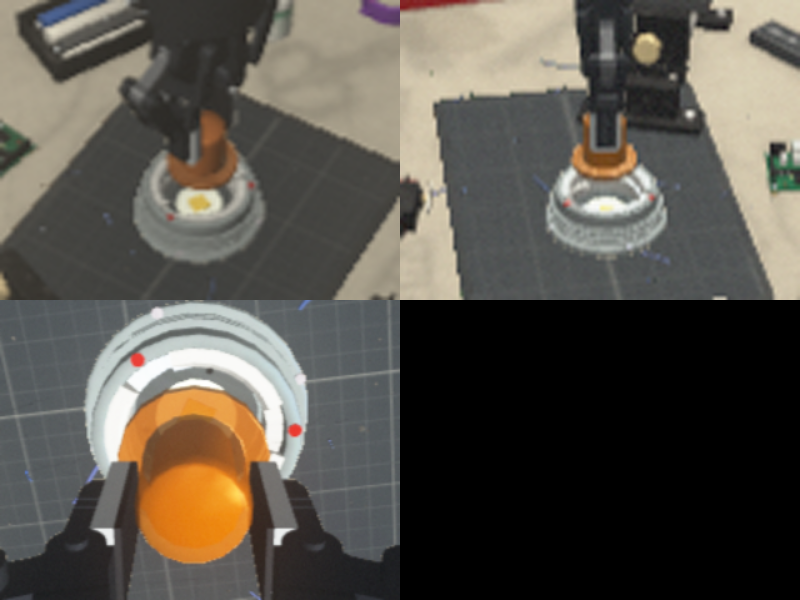

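The lens hangs centred above the mouth. The two red dots at wrist px ~(283,186) and (377,228) allow one last relative check.

Run:
```python
from h import *
c=cam('wrist');t=env.get_state()['tcp_pos']
hsv=cv2.cvtColor(c['pixels'],cv2.COLOR_RGB2HSV)
m=(((hsv[...,0]<5)|(hsv[...,0]>172))&(hsv[...,1]>150)&(hsv[...,2]>90)).astype(np.uint8)
n,l,sa,ce=cv2.connectedComponentsWithStats(m)
for i in range(1,n):
    p=atz(c,ce[i],.0333)
    if sa[i][4]>8 and np.hypot(*(p[:2]-t[:2]))<.05: print(sa[i][4],ce[i],p, p[:2]-[-.0288,-.0200],p[:2]-[-.0029,.0348])
m=((hsv[...,0]>3)&(hsv[...,0]<20)&(hsv[...,1]>150)).astype(np.uint8);n,l,sa,ce=cv2.connectedComponentsWithStats(m);i=1+np.argmax(sa[1:,4]);print(sa[i])
k,_=cv2.findContours((l==i).astype(np.uint8),0,1);k=max(k,key=cv2.contourArea);h=cv2.convexHull(k)[:,0].astype(float);z=t[2]-.0237
a=np.linspace(0,2*np.pi,72,endpoint=False);ci=np.c_[np.cos(a),np.sin(a)]
def model(p):
    P=[np.array([*(p[:2]+r*u),z+zz]) for r,zz in[(.024,0),(.024,.005),(.016,.034),(.0135,.0375),(.008,.0395)] for u in ci]
    return cv2.convexHull(np.array([proj(c,x) for x in P],np.float32))
f=lambda p:[cv2.pointPolygonTest(model(p),(float(u),float(v)),True)-.5 for u,v in h]
r=least_squares(f,t[:2],diff_step=1e-3,loss='soft_l1');print(r.x,t)
```

```text
48 [282.5        183.35416667] [ 0.54554165 -0.06354385  0.0333    ] [ 0.57434165 -0.04354385] [ 0.54844165 -0.09834385]
40 [376.825 225.775] [ 0.57153239 -0.00852297  0.0333    ] [0.60033239 0.01147703] [ 0.57443239 -0.04332297]
[ 271  204   90  104 6538]
[ 0.57394811 -0.0444621 ] [ 0.57404552 -0.04372522  0.0784094 ]
```

Call:
jog_arm:
  increments:
    - [[-0.002,0.004,0.02,0,0,0,255],[0,0,0.04,0,0,0,255],[0,0,0.02,0,0,0,255],[0,0,0.02,0,0,0,255],[0,0,0.02,0,0,0,255],[0,0,0,0,0,0,255]]

```text
clock: 11.2
tcp_pos: [0.5736, -0.0426, 0.0468]
orientation: [-0.001, 0.001, 1.0, 0.0]
wrist_force: [0.2, -0.6, -1.1]
finger_gap: 0.0305
grip_force: 25.1
```

Call:
jog_arm:
  increments:
    - [[-0.002,0,0.008,0,0,0,255],[0,0,0.006,0,0,0,255],[0,0,0.004,0,0,0,255],[0,0,0,0,0,0,255]]

```text
clock: 11.6
tcp_pos: [0.5746, -0.0427, 0.0433]
orientation: [-0.0, 0.001, 1.0, -0.0]
wrist_force: [-0.1, -0.3, -1.2]
finger_gap: 0.031
grip_force: 25.1
```

Call:
jog_arm:
  increments:
    - [[0,0,0.004,0,0,0,255],[0,0,0.004,0,0,0,255],[0,0,0,0,0,0,255]]

```text
clock: 11.9
tcp_pos: [0.5747, -0.0427, 0.0413]
orientation: [-0.0, 0.001, 1.0, -0.0]
wrist_force: [-0.2, 0.4, -0.1]
finger_gap: 0.031
grip_force: 25.1
```

Call:
jog_arm:
  increments:
    - [[0,0,0.003,0,0,0,255],[0,0,0,0,0,0,255]]

```text
clock: 12.1
tcp_pos: [0.5747, -0.0427, 0.0406]
orientation: [-0.0, 0.001, 1.0, -0.0]
wrist_force: [0.4, 0.3, -0.9]
finger_gap: 0.0306
grip_force: 25.1
```

Call:
jog_arm:
  increments:
    - [[0,0,0.003,0,0,0,255],[0,0,0,0,0,0,255]]

```text
clock: 12.3
tcp_pos: [0.5747, -0.0427, 0.0398]
orientation: [-0.0, 0.001, 1.0, -0.0]
wrist_force: [-0.6, -0.2, -1.8]
finger_gap: 0.0305
grip_force: 25.1
```

Call:
jog_arm:
  increments:
    - [[0,0,0.003,0,0,0,255],[0,0,0,0,0,0,255]]

```text
clock: 12.5
tcp_pos: [0.5747, -0.0427, 0.039]
orientation: [-0.0, 0.001, 1.0, -0.0]
wrist_force: [-0.1, -0.6, -0.1]
finger_gap: 0.0308
grip_force: 25.1
```

Call:
jog_arm:
  increments:
    - [[0,0,0.002,0,0,0,255],[0,0,0,0,0,0,255]]

```text
clock: 12.7
tcp_pos: [0.5747, -0.0427, 0.0386]
orientation: [-0.0, 0.001, 1.0, -0.0]
wrist_force: [-0.1, 0.9, -0.1]
finger_gap: 0.0308
grip_force: 25.1
```

Call:
jog_arm:
  increments:
    - [[0,0,0.002,0,0,0,255],[0,0,0,0,0,0,255]]

```text
clock: 12.9
tcp_pos: [0.5747, -0.0428, 0.0381]
orientation: [-0.0, 0.001, 1.0, -0.0]
wrist_force: [-0.0, -1.1, -0.7]
finger_gap: 0.0309
grip_force: 25.1
```

Call:
jog_arm:
  increments:
    - [[0,0,0.002,0,0,0,255],[0,0,0,0,0,0,255]]

```text
clock: 13.1
tcp_pos: [0.5747, -0.0427, 0.0376]
orientation: [-0.0, 0.001, 1.0, -0.0]
wrist_force: [0.8, 0.7, 0.1]
finger_gap: 0.0309
grip_force: 25.1
```

Call:
jog_arm:
  increments:
    - [[0,0,0.002,0,0,0,255],[0,0,0,0,0,0,255]]

```text
clock: 13.3
tcp_pos: [0.5747, -0.0427, 0.0371]
orientation: [-0.0, 0.001, 1.0, -0.0]
wrist_force: [0.2, -0.8, -0.2]
finger_gap: 0.031
grip_force: 25.1
```

Call:
jog_arm:
  increments:
    - [[0,0,0.002,0,0,0,255],[0,0,0,0,0,0,255]]

```text
clock: 13.5
tcp_pos: [0.5748, -0.0427, 0.0367]
orientation: [0.0, 0.001, 1.0, -0.0]
wrist_force: [-0.7, 0.2, 0.3]
finger_gap: 0.0308
grip_force: 25.1
```

Call:
jog_arm:
  increments:
    - [[0,0,0.002,0,0,0,255],[0,0,0,0,0,0,255]]

```text
clock: 13.7
tcp_pos: [0.5749, -0.0427, 0.0364]
orientation: [0.0, 0.001, 1.0, -0.0]
wrist_force: [-0.9, 0.3, 1.9]
finger_gap: 0.0308
grip_force: 25.3
```

Call:
jog_arm:
  increments:
    - [[0,0,0.002,0,0,0,255],[0,0,0,0,0,0,255]]

```text
clock: 13.9
tcp_pos: [0.575, -0.0427, 0.0362]
orientation: [0.0, 0.001, 1.0, -0.0]
wrist_force: [-2.0, 0.8, 5.0]
finger_gap: 0.0305
grip_force: 25.5
```

Contact at TCP z≈0.0367 puts the lens seat at about 10.7 mm, near the deepest shim. I'll release and look.

Call:
jog_arm:
  increments:
    - [[0,0,-0.002,0,0,0,0],[0,0,0,0,0,0,0],[0,0,0,0,0,0,0],[0,0,0,0,0,0,0],[0,0,0,0,0,0,0],[0,0,-0.04,0,0,0,0],[0,0,-0.1,0,0,0,0],[0,0,-0.16,0,0,0,0],[0,0,-0.18,0,0,0,0],[0,0,-0.12,0,0,0,0],[0,0,0,0,0,0,0],[0,0,0,0,0,0,0]]

```text
clock: 15.1
tcp_pos: [0.5754, -0.0428, 0.1874]
orientation: [0.001, 0.001, 1.0, -0.0]
wrist_force: [-1.2, 0.6, 0.1]
finger_gap: 0.0854
grip_force: 0.0
```

```bash
cat >> h.py <<'E'
def dots(c,ctr,z,rad):
    hsv=cv2.cvtColor(c['pixels'],cv2.COLOR_RGB2HSV)
    m=(((hsv[...,0]<5)|(hsv[...,0]>172))&(hsv[...,1]>150)&(hsv[...,2]>90)).astype(np.uint8)
    n,l,sa,ce=cv2.connectedComponentsWithStats(m);o=[]
    for i in range(1,n):
        p=atz(c,ce[i],z)
        if sa[i][4]>5 and np.hypot(*(p[:2]-ctr))<rad: o.append(p[:2]);print(sa[i][4],ce[i].round(1),p.round(4))
    if len(o)==3:
        m=np.mean(o,0);d=np.array(o)-m;print('ctr',m.round(4),'rad',np.hypot(*d.T).round(4),'ang%120',(np.degrees(np.arctan2(d[:,1],d[:,0]))%120).round(1))
E
python3 - <<'E'
from h import *
st();c=cam('wrist');save(c,'w7.png')
dots(c,[.574,-.043],.0333,.045)
hsv=cv2.cvtColor(c['pixels'],cv2.COLOR_RGB2HSV)
m=((hsv[...,0]>5)&(hsv[...,0]<20)&(hsv[...,1]>150)).astype(np.uint8);n,l,sa,ce=cv2.connectedComponentsWithStats(m);i=1+np.argmax(sa[1:,4]);print(sa[i])
k,_=cv2.findContours((l==i).astype(np.uint8),0,1);k=max(k,key=cv2.contourArea);h=cv2.convexHull(k)[:,0].astype(float)
a=np.linspace(0,2*np.pi,72,endpoint=False);ci=np.c_[np.cos(a),np.sin(a)]
for z in (.013,.017):
    def model(p):
        P=[np.array([*(p[:2]+r*u),z+zz]) for r,zz in[(.024,0),(.024,.005),(.016,.034),(.0135,.0375),(.008,.0395)] for u in ci]
        return cv2.convexHull(np.array([proj(c,x) for x in P],np.float32))
    f=lambda p:[cv2.pointPolygonTest(model(p),(float(u),float(v)),True)-.5 for u,v in h]
    r=least_squares(f,[.574,-.043],diff_step=1e-3,loss='soft_l1');print(z,r.x,np.std(f(r.x)))
p=proj(c,[.574,-.043,.033]).astype(int)
a=c['pixels'][max(p[1]-60,0):p[1]+60,p[0]-80:p[0]+80];cv2.imwrite('pics/w7c.png',cv2.resize(cv2.cvtColor(a,4),None,fx=4,fy=4,interpolation=cv2.INTER_CUBIC))
E
```

```text
t 15.1 tcp [ 0.5754 -0.0428  0.1874] yaw 179.84 z [ 2.5e-03 -6.0e-04 -1.0e+00] gap 0.0854 F [-1.16  0.56  0.07] T [-0.     0.016 -0.067] q [-0.21  0.33 -0.04  1.2  -0.   -0.21]
18 [293.1 151.6] [ 0.5455 -0.0637  0.0333]
17 [355.  180.4] [ 0.5715 -0.0086  0.0333]
14 [300.3 216.5] [ 0.6059 -0.0584  0.0333]
ctr [ 0.5743 -0.0436] rad [0.0351 0.035  0.0349] ang%120 [94.9 94.5 94.9]
[ 292  156   49   48 1745]
0.013 [ 0.57398153 -0.04373879] 0.4264693959516821
0.017 [ 0.57303934 -0.04382901] 0.44802564917199844
```

View pics/w7c.png

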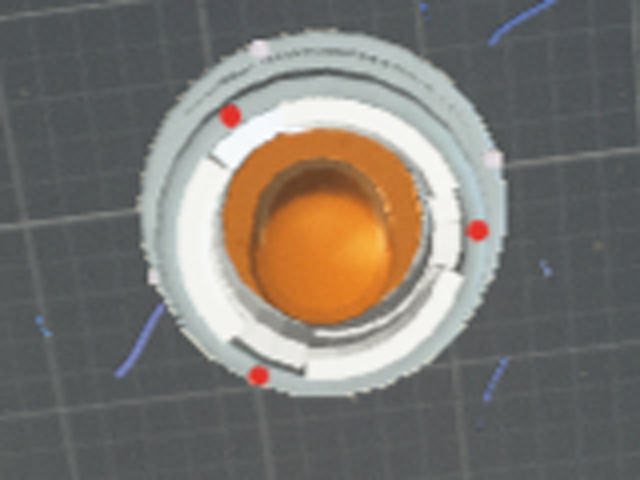

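The lens sits concentric and flat in the bore, its dome at crop (320,250) amid the dots (230,115), (478,230) and (258,376). Next is the brass ring.

Call:
jog_arm:
  increments:
    - [[0.06,-0.146,0.011,0,0,0,0],[0.06,-0.146,0.011,0,0,0,0],[0.06,-0.146,0.011,0,0,0,0],[0.06,-0.146,0.011,0,0,0,0],[0.06,-0.146,0.011,0,0,0,0],[0.06,-0.146,0.011,0,0,0,0],[0,0,0,0,0,0,0],[0,0,0,0,0,0,0]]

```text
clock: 15.95
tcp_pos: [0.4828, -0.2616, 0.1679]
orientation: [-0.001, 0.003, 1.0, 0.001]
wrist_force: [0.9, 0.0, 0.3]
finger_gap: 0.0853
grip_force: 0.0
```

Run:
```python
from h import *
st();c=cam('wrist');save(c,'w8.png')
for t,z in [('ring',0),('ring_lug',.0055)]:
    for d in spotter.landmark_of(t,'wrist')[:3]: print(t,d,atz(c,d['uv'],z))
dots(c,[.485,-.262],.017,.035)
p=proj(c,[.485,-.262,.01]).astype(int)
a=c['pixels'][max(p[1]-60,0):p[1]+60,p[0]-80:p[0]+80];print(p)
cv2.imwrite('pics/w8c.png',cv2.resize(cv2.cvtColor(a,4),None,fx=4,fy=4,interpolation=cv2.INTER_CUBIC))
```

```text
t 15.95 tcp [ 0.4828 -0.2616  0.1679] yaw 179.71 z [-0.0026  0.0023 -1.    ] gap 0.0853 F [0.89 0.02 0.29] T [ 0.043  0.031 -0.016] q [-0.64  0.29 -0.14  1.14  0.   -0.64]
ring {'uv': [282.7, 276.9], 'conf': 0.65} [ 0.58284256 -0.29662024  0.        ]
ring_lug {'uv': [316.5, 210.8], 'conf': 0.89} [ 0.50969977 -0.26159283  0.0055    ]
ring_lug {'uv': [315.7, 106.1], 'conf': 0.84} [ 0.41398844 -0.261837    0.0055    ]
ring_lug {'uv': [303.8, 284.7], 'conf': 0.66} [ 0.58875364 -0.27487016  0.0055    ]
[315 186]
```

View pics/w8c.png

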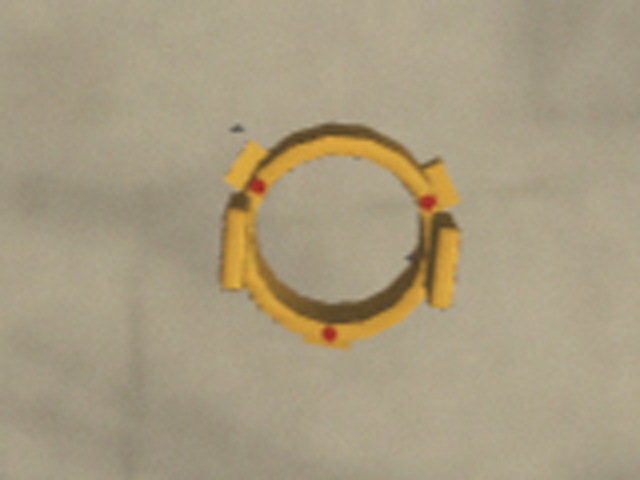

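The brass ring's dots are at crop (257,186), (427,202) and (329,334), with tabs left and right at (233,245) and (445,262).

Run:
```python
from h import *
c=cam('wrist')
hsv=cv2.cvtColor(c['pixels'],cv2.COLOR_RGB2HSV)
o=[]
for u,v in [(257,186),(427,202),(329,334)]:
    x,y=int(235+u/4),int(126+v/4);w=c['pixels'][y-4:y+5,x-4:x+5].astype(float);k=np.clip(w[...,0]-1.6*w[...,1],0,None)-0
    k[k<20]=0;yy,xx=np.mgrid[y-4:y+5,x-4:x+5];uv=((k*xx).sum()/k.sum(),(k*yy).sum()/k.sum());p=atz(c,uv,.017);print(uv,p);o.append(p[:2])
m=np.mean(o,0);d=np.array(o)-m;print('ctr',m,'rad',np.hypot(*d.T),'ang',np.degrees(np.arctan2(d[:,1],d[:,0])))
t=[atz(c,(235+u/4,126+v/4),.033)[:2] for u,v in [(233,245),(445,262)]];t=[atz(c,(235+u/4,126+v/4),.033)[:2] for u,v in [(233,243),(446,262)]]
print('tabs',t,np.mean(t,0),np.degrees(np.arctan2(*(t[1]-t[0])[::-1])))
st()
```

```text
(np.float64(297.79016657710906), np.float64(170.20929607737773)) [ 0.4698961  -0.27692199  0.017     ]
(np.float64(340.2678571428571), np.float64(174.28822544642856)) [ 0.47364154 -0.23929467  0.017     ]
(np.float64(315.7080357142857), np.float64(207.22172619047618)) [ 0.50431153 -0.26114083  0.017     ]
ctr [ 0.48261639 -0.25911916] rad [0.02188027 0.0217614  0.02178913] ang [-125.54616179  114.35700222   -5.323741  ]
tabs [array([ 0.48085241, -0.28015002]), array([ 0.48510669, -0.23487807])] [ 0.48297955 -0.25751405] 84.63158870066025
t 16.15 tcp [ 0.4844 -0.2602  0.1692] yaw 179.94 z [-7.e-04  7.e-04 -1.e+00] gap 0.0855 F [ 1.17 -0.72  0.47] T [-0.03   0.006 -0.029] q [-0.64  0.29 -0.14  1.14  0.   -0.64]
```

Call:
jog_arm:
  increments:
    - [[0.007,0.007,0,0,0,0,0],[0,0,0,0,0,0.03,0],[0,0,0.1,0,0,0,0],[0,0,0.14,0,0,0,0],[0,0,0.1,0,0,0,0],[0,0,0.04,0,0,0,0],[0,0,0,0,0,0,0],[0,0,0,0,0,0,0],[0,0,0,0,0,0,0]]

```text
clock: 17.05
tcp_pos: [0.4836, -0.2604, 0.0763]
orientation: [0.001, 0.048, 0.999, -0.001]
wrist_force: [0.8, 0.1, -0.3]
finger_gap: 0.0853
grip_force: 0.0
```

```bash
python3 -c "
from h import *
st()"
```

```text
t 17.05 tcp [ 0.4836 -0.2604  0.0763] yaw 174.46 z [ 0.0023 -0.0018 -1.    ] gap 0.0853 F [ 0.76  0.1  -0.26] T [ 0.01  -0.034 -0.003] q [-0.64  0.36 -0.29  0.92 -0.   -0.54]
```

Call:
jog_arm:
  increments:
    - [[0.005,0.008,0.05,0,0,0,0],[0,0,0.08,0,0,0,0],[0,0,0.06,0,0,0,0],[0,0,0.03,0,0,0,0],[0,0,0.01,0,0,0,0],[0,0,0,0,0,0,0],[0,0,0,0,0,0,255],[0,0,0,0,0,0,255],[0,0,0,0,0,0,255],[0,0,0,0,0,0,255],[0,0,0,0,0,0,255],[0,0,0,0,0,0,255]]
  force: 40

```text
clock: 18.25
tcp_pos: [0.482, -0.2581, 0.0181]
orientation: [0.001, 0.048, 0.999, -0.001]
wrist_force: [-0.6, -0.6, 6.3]
finger_gap: 0.0494
grip_force: 41.9
```

```bash
python3 -c "
from h import *
st();c=cam('wrist');save(c,'w9.png');print(env.get_state()['grip_force'])"
```

```text
t 18.25 tcp [ 0.482  -0.2581  0.0181] yaw 174.44 z [ 0.0014 -0.0011 -1.    ] gap 0.0494 F [-0.61 -0.63  6.29] T [0.134 0.177 0.005] q [-0.64  0.42 -0.36  0.79 -0.   -0.54]
41.903403997421265
```

View pics/w9.png

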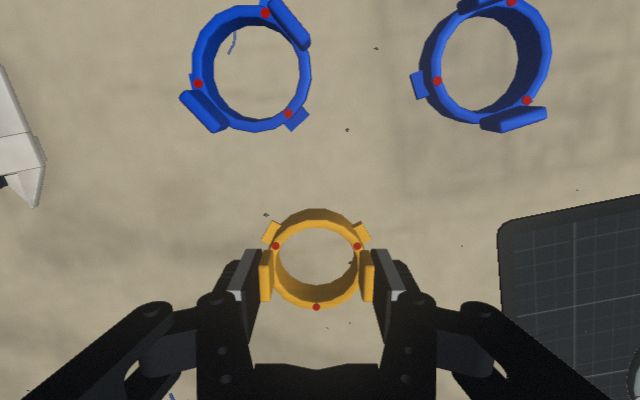

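The ring is held symmetrically: dots at (275,246), (357,246) and (316,307). I'll lift it and measure its place in the hand.

Call:
jog_arm:
  increments:
    - [[0,0,-0.04,0,0,0,255],[0,0,-0.12,0,0,0,255],[0,0,-0.16,0,0,0,255],[0,0,-0.12,0,0,0.0364,255],[0,0,0,0,0,0.0364,255],[0,0,0,0,0,0.0366,255],[0,0,0,0,0,0,255],[0,0,0,0,0,0,255]]

```text
clock: 19.1
tcp_pos: [0.4811, -0.2574, 0.1272]
orientation: [-0.0, 0.217, 0.976, 0.0]
wrist_force: [-0.2, 0.0, -1.1]
finger_gap: 0.0489
grip_force: 41.8
```

Run:
```python
from h import *
st();s=env.get_state();c=cam('wrist');t=np.array(s['tcp_pos'])
o=[]
hsv=cv2.cvtColor(c['pixels'],cv2.COLOR_RGB2HSV)
for x,y in [(275,246),(357,246),(316,307)]:
    w=c['pixels'][y-8:y+9,x-8:x+9].astype(float);k=np.clip(w[...,0]-2.2*w[...,1],0,None)
    k[k<30]=0;yy,xx=np.mgrid[y-8:y+9,x-8:x+9];uv=((k*xx).sum()/k.sum(),(k*yy).sum()/k.sum());p=atz(c,uv,t[2]-.0181+.017);print(np.round(uv,1),p.round(4));o.append(p[:2])
m=np.mean(o,0);d=np.array(o)-m;print('ctr',m,'rel tcp',m-t[:2],'rad',np.hypot(*d.T),'ang%120',np.degrees(np.arctan2(d[:,1],d[:,0]))%120)
T=np.array([.5743,-.0436]);g=T-m;M=q2R(s['orientation']);print('to go world',g,'units',(M.T@[*g,0])/.25)
```

```text
t 19.1 tcp [ 0.4811 -0.2574  0.1272] yaw 154.91 z [-3.e-04  2.e-04 -1.e+00] gap 0.0489 F [-0.15  0.   -1.06] T [-0.004  0.005 -0.004] q [-0.64  0.31 -0.22  1.04 -0.   -0.2 ]
[275.1 245.7] [ 0.4641 -0.2714  0.1261]
[356.9 245.8] [ 0.4801 -0.2373  0.1261]
[315.7 306.9] [ 0.5015 -0.2683  0.1261]
ctr [ 0.48188598 -0.25896993] rel tcp [ 0.00073755 -0.00154418] rad [0.02171313 0.02176889 0.02169606] ang%120 [94.85672835 94.71981586 94.66065667]
to go world [0.09241402 0.21536993] units [3.05603961e-02 9.36941286e-01 4.21316674e-05]
```

Call:
jog_arm:
  increments:
    - [[0.005,0.12,0,0,0,0,255],[0.005,0.16,0,0,0,0,255],[0.005,0.17,0,0,0,0,255],[0.005,0.17,0,0,0,0,255],[0.005,0.17,0,0,0,0,255],[0.005,0.147,0,0,0,0,255],[0,0,0,0,0,0,255],[0,0,0,0,0,0,255]]

```text
clock: 19.95
tcp_pos: [0.5743, -0.0416, 0.1266]
orientation: [-0.001, 0.217, 0.976, -0.0]
wrist_force: [-0.1, 0.0, -1.6]
finger_gap: 0.0488
grip_force: 41.9
```

```bash
cat > rel.py <<'E'
from h import *
def run(zoff=.0181):
    st();s=env.get_state();c=cam('wrist');save(c,'rel.png');t=np.array(s['tcp_pos']);o=[]
    for x,y in [(275,246),(357,246),(316,307)]:
        w=c['pixels'][y-8:y+9,x-8:x+9].astype(float);k=np.clip(w[...,0]-2.2*w[...,1],0,None)
        k[k<30]=0;yy,xx=np.mgrid[y-8:y+9,x-8:x+9];uv=((k*xx).sum()/k.sum(),(k*yy).sum()/k.sum());o.append(atz(c,uv,t[2]-zoff+.017)[:2])
    m=np.mean(o,0);d=np.array(o)-m;print('ring',m,'rad',np.hypot(*d.T),'ang',np.degrees(np.arctan2(d[:,1],d[:,0]))%120)
    off=[.035*np.array([np.cos(a),np.sin(a)]) for a in np.radians([214.75,94.75,334.75])]
    hsv=cv2.cvtColor(c['pixels'],cv2.COLOR_RGB2HSV)
    mk=(((hsv[...,0]<5)|(hsv[...,0]>172))&(hsv[...,1]>150)&(hsv[...,2]>90)).astype(np.uint8)
    n,l,sa,ce=cv2.connectedComponentsWithStats(mk);L=[]
    for i in range(1,n):
        p=atz(c,ce[i],.0333)[:2]
        for q in off:
            e=p-q-[.5743,-.0436]
            if sa[i][4]>8 and np.hypot(*e)<.006: L.append(p-q);print('lamp from dot',ce[i].round(1),sa[i][4],(p-q).round(4))
    if L:
        g=np.mean(L,0)-m;M=q2R(s['orientation']);print('go mm',g*1e3,'units',((M.T@[*g,0])/.25).round(4))
run()
E
python3 rel.py
```

```text
t 19.95 tcp [ 0.5743 -0.0416  0.1266] yaw 154.95 z [-1.1e-03 -2.0e-04 -1.0e+00] gap 0.0488 F [-0.14  0.   -1.63] T [-0.016 -0.043 -0.008] q [-0.21  0.37 -0.14  1.07 -0.    0.23]
ring [ 0.57504904 -0.04312557] rad [0.02172156 0.02172693 0.02167298] ang [94.92644768 94.77040038 94.83612266]
lamp from dot [272.8 182.5] 28 [ 0.5742 -0.0436]
lamp from dot [357.8 182.8] 26 [ 0.5743 -0.0434]
lamp from dot [315.3 249.9] 25 [ 0.5744 -0.0434]
go mm [-0.73771727 -0.30443641] units [ 0.0022 -0.0024  0.    ]
```

Call:
jog_arm:
  increments:
    - [[0.002,-0.002,0.06,0,0,0,255],[0,0,0.08,0,0,0,255],[0,0,0.06,0,0,0,255],[0,0,0.03,0,0,0,255],[0,0,0,0,0,0,255],[0,0,0,0,0,0,255]]

```text
clock: 20.6
tcp_pos: [0.574, -0.0436, 0.0701]
orientation: [0.0, 0.219, 0.976, -0.0]
wrist_force: [0.2, 0.6, -0.5]
finger_gap: 0.0487
grip_force: 41.9
```

```bash
python3 rel.py
```

```text
t 20.6 tcp [ 0.574  -0.0436  0.0701] yaw 154.7 z [ 4.e-04 -2.e-04 -1.e+00] gap 0.0487 F [ 0.17  0.63 -0.5 ] T [ 0.008 -0.054  0.08 ] q [-0.22  0.41 -0.22  0.94 -0.    0.23]
ring [ 0.57464394 -0.04510586] rad [0.02170767 0.02170937 0.02170011] ang [94.56847829 94.54285245 94.55178031]
lamp from dot [263.6 206.3] 48 [ 0.5743 -0.0436]
lamp from dot [373.2 206.2] 45 [ 0.5744 -0.0434]
go mm [-0.26566009  1.64508895] units [ 0.0038  0.0055 -0.    ]
```

Call:
jog_arm:
  increments:
    - [[0.004,0.0055,0,0,0,0,255],[0,0,0.03,0,0,0,255],[0,0,0.02,0,0,0,255],[0,0,0,0,0,0,255],[0,0,0,0,0,0,255]]

```text
clock: 21.15
tcp_pos: [0.5732, -0.041, 0.0568]
orientation: [-0.0, 0.218, 0.976, -0.0]
wrist_force: [-0.1, 0.8, -1.3]
finger_gap: 0.0492
grip_force: 41.9
```

```bash
python3 rel.py
```

```text
t 21.15 tcp [ 0.5732 -0.041   0.0568] yaw 154.76 z [-7.e-04  0.e+00 -1.e+00] gap 0.0492 F [-0.14  0.84 -1.31] T [ 0.033 -0.056 -0.003] q [-0.21  0.42 -0.24  0.91 -0.    0.23]
ring [ 0.57392371 -0.04250893] rad [0.02171829 0.02170747 0.02166981] ang [94.64509178 94.51392151 94.60429748]
lamp from dot [256.2 217.4] 56 [ 0.5744 -0.0435]
lamp from dot [373.4 217.5] 53 [ 0.5745 -0.0433]
lamp from dot [315.8 307. ] 25 [ 0.5758 -0.0435]
go mm [ 0.96090744 -0.92464203] units [-0.0051 -0.0017 -0.    ]
```

Call:
jog_arm:
  increments:
    - [[-0.0033,-0.0024,0,0,0,0,255],[0,0,0.012,0,0,0,255],[0,0,0.012,0,0,0,255],[0,0,0,0,0,0,255]]

```text
clock: 21.6
tcp_pos: [0.5736, -0.042, 0.0506]
orientation: [-0.0, 0.219, 0.976, -0.0]
wrist_force: [-0.3, 0.7, -0.9]
finger_gap: 0.0488
grip_force: 41.9
```

Call:
jog_arm:
  increments:
    - [[0,0,0.01,0,0,0,255],[0,0,0.006,0,0,0,255],[0,0,0,0,0,0,255]]

```text
clock: 21.9
tcp_pos: [0.5738, -0.042, 0.0468]
orientation: [-0.0, 0.219, 0.976, -0.0]
wrist_force: [0.5, 0.5, -0.8]
finger_gap: 0.0488
grip_force: 41.9
```

Call:
jog_arm:
  increments:
    - [[0,0,0.006,0,0,0,255],[0,0,0,0,0,0,255]]

```text
clock: 22.1
tcp_pos: [0.5739, -0.042, 0.0455]
orientation: [-0.0, 0.219, 0.976, -0.0]
wrist_force: [0.0, 0.5, -0.4]
finger_gap: 0.0492
grip_force: 41.9
```

Call:
jog_arm:
  increments:
    - [[0,0,0.006,0,0,0,255],[0,0,0,0,0,0,255]]

```text
clock: 22.3
tcp_pos: [0.5739, -0.042, 0.044]
orientation: [-0.0, 0.219, 0.976, -0.0]
wrist_force: [-0.4, 0.3, -0.5]
finger_gap: 0.0489
grip_force: 41.9
```

Call:
jog_arm:
  increments:
    - [[0,0,0.006,0,0,0,255],[0,0,0,0,0,0,255]]

```text
clock: 22.5
tcp_pos: [0.5739, -0.042, 0.0424]
orientation: [-0.0, 0.219, 0.976, -0.0]
wrist_force: [-0.1, 1.1, -1.5]
finger_gap: 0.0488
grip_force: 41.9
```

Call:
jog_arm:
  increments:
    - [[0,0,0.0025,0,0,0,255],[0,0,0,0,0,0,255]]

```text
clock: 22.7
tcp_pos: [0.5741, -0.042, 0.042]
orientation: [0.0, 0.219, 0.976, -0.0]
wrist_force: [-0.4, 0.2, -0.2]
finger_gap: 0.0486
grip_force: 41.9
```

```bash
python3 rel.py
```

```text
t 22.7 tcp [ 0.5741 -0.042   0.042 ] yaw 154.75 z [ 1.e-04 -1.e-04 -1.e+00] gap 0.0486 F [-0.38  0.17 -0.15] T [ 0.05  -0.039 -0.003] q [-0.21  0.44 -0.26  0.87 -0.    0.23]
ring [ 0.57476237 -0.04353995] rad [0.02172389 0.02171803 0.02170503] ang [94.61159883 94.56309409 94.60075084]
lamp from dot [252.2 225.4] 67 [ 0.5744 -0.0435]
lamp from dot [379.6 225.5] 67 [ 0.5744 -0.0434]
lamp from dot [316.  319.6] 53 [ 0.5744 -0.0434]
go mm [-0.34985619  0.14701264] units [ 0.0015 -0.0001 -0.    ]
```

Call:
jog_arm:
  increments:
    - [[0.0015,0,0.002,0,0,0.0278,255],[0,0,0.002,0,0,0.0278,255],[0,0,0.002,0,0,0.0278,255],[0,0,0,0,0,0,255]]

```text
clock: 23.15
tcp_pos: [0.5736, -0.0418, 0.0405]
orientation: [-0.0, 0.344, 0.939, 0.0]
wrist_force: [0.0, 0.1, -1.0]
finger_gap: 0.0491
grip_force: 41.9
```

```bash
python3 -c "
from h import *
st()"
```

```text
t 23.15 tcp [ 0.5736 -0.0418  0.0405] yaw 139.73 z [-1.e-04  1.e-04 -1.e+00] gap 0.0491 F [ 0.02  0.06 -0.99] T [0.086 0.022 0.002] q [-0.21  0.44 -0.26  0.87  0.    0.49]
```

Call:
jog_arm:
  increments:
    - [[0,0,0.002,0,0,0.0278,255],[0,0,0.002,0,0,0.0278,255],[0,0,0.002,0,0,0.0278,255],[0,0,0.002,0,0,0.0278,255],[0,0,0,0,0,0,255]]

```text
clock: 23.65
tcp_pos: [0.574, -0.0417, 0.0387]
orientation: [0.0, 0.501, 0.865, 0.0]
wrist_force: [-0.3, 1.0, -1.2]
finger_gap: 0.0487
grip_force: 42.0
```

```bash
python3 -c "
from h import *
st()"
```

```text
t 23.65 tcp [ 0.574  -0.0417  0.0387] yaw 119.82 z [ 6.e-04  2.e-04 -1.e+00] gap 0.0487 F [-0.3   0.96 -1.17] T [ 0.203 -0.119 -0.026] q [-0.21  0.44 -0.26  0.87  0.    0.84]
```

Call:
jog_arm:
  increments:
    - [[0,0,0.002,0,0,0.0278,255],[0,0,0.002,0,0,0.0278,255],[0,0,0.002,0,0,0.0278,255],[0,0,0,0,0,0,255]]

```text
clock: 24.05
tcp_pos: [0.5744, -0.0416, 0.0373]
orientation: [0.0, 0.609, 0.793, 0.001]
wrist_force: [1.6, 1.3, 0.3]
finger_gap: 0.0489
grip_force: 42.0
```

```bash
python3 -c "
from h import *
st()"
```

```text
t 24.05 tcp [ 0.5744 -0.0416  0.0373] yaw 104.89 z [ 1.4e-03  5.0e-04 -1.0e+00] gap 0.0489 F [1.55 1.28 0.32] T [ 0.391 -0.452  0.013] q [-0.21  0.44 -0.26  0.86  0.    1.1 ]
```

Call:
jog_arm:
  increments:
    - [[0.001,0.0015,0.001,0,0,0.0278,255],[0,0,0.002,0,0,0.0278,255],[0,0,0,0,0,0,255]]

```text
clock: 24.35
tcp_pos: [0.5746, -0.0414, 0.0365]
orientation: [0.0, 0.676, 0.737, 0.0]
wrist_force: [2.2, 2.2, 0.7]
finger_gap: 0.0488
grip_force: 42.0
```

```bash
python3 -c "
from h import *
st()"
```

```text
t 24.35 tcp [ 0.5746 -0.0414  0.0365] yaw 94.92 z [ 1.2e-03  2.0e-04 -1.0e+00] gap 0.0488 F [2.24 2.17 0.68] T [ 0.339 -0.374  0.035] q [-0.21  0.44 -0.26  0.86  0.    1.27]
```

Call:
jog_arm:
  increments:
    - [[0,0.001,0.0012,0,0,0.0167,255],[0.0005,0.001,0.0012,0,0,0.0167,255],[0,0,0,0,0,0,255]]

```text
clock: 24.65
tcp_pos: [0.5749, -0.0414, 0.036]
orientation: [0.0, 0.714, 0.7, 0.0]
wrist_force: [1.5, 1.2, -0.1]
finger_gap: 0.049
grip_force: 42.1
```

```bash
python3 -c "
from h import *
st()"
```

```text
t 24.65 tcp [ 0.5749 -0.0414  0.036 ] yaw 88.93 z [ 9.e-04 -2.e-04 -1.e+00] gap 0.049 F [ 1.5   1.18 -0.08] T [ 0.172 -0.343  0.025] q [-0.21  0.45 -0.26  0.86  0.    1.38]
```

Call:
jog_arm:
  increments:
    - [[0,0.0005,0.0008,0,0,0.0167,255],[0,0,0,0,0,0,255]]

```text
clock: 24.85
tcp_pos: [0.5751, -0.0415, 0.0359]
orientation: [0.001, 0.732, 0.681, 0.0]
wrist_force: [2.1, 0.9, 0.8]
finger_gap: 0.0489
grip_force: 42.1
```

```bash
python3 -c "
from h import *
st()"
```

```text
t 24.85 tcp [ 0.5751 -0.0415  0.0359] yaw 85.89 z [ 1.1e-03 -3.0e-04 -1.0e+00] gap 0.0489 F [2.07 0.86 0.84] T [ 0.165 -0.387 -0.023] q [-0.21  0.45 -0.26  0.86 -0.    1.43]
```

Call:
jog_arm:
  increments:
    - [[0,0.0005,0.0008,0,0,0.0167,255],[0,0,0,0,0,0,255]]

```text
clock: 25.05
tcp_pos: [0.5753, -0.0415, 0.0358]
orientation: [0.001, 0.75, 0.662, 0.0]
wrist_force: [1.4, 0.3, 2.5]
finger_gap: 0.049
grip_force: 42.3
```

```bash
python3 -c "
from h import *
st()"
```

```text
t 25.05 tcp [ 0.5753 -0.0415  0.0358] yaw 82.86 z [ 1.3e-03 -3.0e-04 -1.0e+00] gap 0.049 F [1.39 0.33 2.53] T [ 0.11  -0.442  0.037] q [-0.21  0.45 -0.26  0.86 -0.    1.48]
```

Call:
jog_arm:
  increments:
    - [[0,0,0,0,0,0.0111,255],[0,0,0,0,0,0,255]]

```text
clock: 25.25
tcp_pos: [0.5753, -0.0414, 0.0357]
orientation: [0.0, 0.761, 0.649, 0.0]
wrist_force: [3.1, 0.7, 3.2]
finger_gap: 0.049
grip_force: 42.3
```

```bash
python3 -c "
from h import *
st()"
```

```text
t 25.25 tcp [ 0.5753 -0.0414  0.0357] yaw 80.86 z [ 1.2e-03 -2.0e-04 -1.0e+00] gap 0.049 F [3.08 0.68 3.24] T [ 0.103 -0.465  0.02 ] q [-0.21  0.45 -0.26  0.86  0.    1.52]
```

Call:
jog_arm:
  increments:
    - [[0,0,0,0,0,0.0111,255],[0,0,0,0,0,0,255]]

```text
clock: 25.45
tcp_pos: [0.5752, -0.0413, 0.0356]
orientation: [0.0, 0.773, 0.635, 0.0]
wrist_force: [2.3, 1.1, 3.2]
finger_gap: 0.0488
grip_force: 42.3
```

```bash
python3 -c "
from h import *
st()"
```

```text
t 25.45 tcp [ 0.5752 -0.0413  0.0356] yaw 78.84 z [ 1.e-03 -1.e-04 -1.e+00] gap 0.0488 F [2.25 1.05 3.18] T [ 0.273 -0.539  0.088] q [-0.21  0.45 -0.26  0.86  0.    1.55]
```

Call:
jog_arm:
  increments:
    - [[0,0,0,0,0,0.0111,255],[0,0,0,0,0,0,255]]

```text
clock: 25.65
tcp_pos: [0.5752, -0.0413, 0.0355]
orientation: [0.0, 0.784, 0.621, 0.0]
wrist_force: [1.9, 1.2, 2.4]
finger_gap: 0.0489
grip_force: 42.3
```

```bash
python3 -c "
from h import *
st()"
```

```text
t 25.65 tcp [ 0.5752 -0.0413  0.0355] yaw 76.83 z [ 9.e-04  1.e-04 -1.e+00] gap 0.0489 F [1.89 1.19 2.4 ] T [ 0.353 -0.569  0.058] q [-0.21  0.45 -0.26  0.86  0.    1.59]
```

```bash
cat > av.py <<'E'
from h import *
A=[]
for i in range(5):
    s=env.get_state();A.append([*s['wrist_force'],*s['ft_torque']]);cams.read_camera('side')
A=np.array(A);print('mean',A.mean(0).round(3),'sdTz',A[:,5].std().round(3));st()
E
python3 av.py
```

```text
mean [ 2.906  1.563  2.874  0.37  -0.622  0.122] sdTz 0.04
t 25.9 tcp [ 0.5751 -0.0413  0.0355] yaw 76.76 z [ 9.e-04  1.e-04 -1.e+00] gap 0.0491 F [4.31 2.05 3.33] T [ 0.444 -0.678  0.141] q [-0.21  0.45 -0.26  0.86  0.    1.59]
```

Call:
jog_arm:
  increments:
    - [[0,0,0,0,0,0.0111,255],[0,0,0,0,0,0,255]]

```text
clock: 26.1
tcp_pos: [0.5751, -0.0412, 0.0354]
orientation: [0.0, 0.795, 0.607, 0.0]
wrist_force: [3.7, 1.9, 1.7]
finger_gap: 0.0488
grip_force: 42.3
```

```bash
python3 av.py
```

```text
mean [ 4.185  2.367  1.984  0.519 -0.871  0.183] sdTz 0.021
t 26.35 tcp [ 0.5751 -0.0412  0.0354] yaw 74.74 z [ 7.e-04  2.e-04 -1.e+00] gap 0.0486 F [4.28 2.46 1.21] T [ 0.546 -0.915  0.212] q [-0.21  0.45 -0.26  0.86  0.    1.63]
```

Call:
jog_arm:
  increments:
    - [[0,0,0,0,0,0.0111,255],[0,0,0,0,0,0,255]]

```text
clock: 26.55
tcp_pos: [0.5751, -0.0411, 0.0352]
orientation: [0.0, 0.805, 0.593, 0.0]
wrist_force: [4.7, 3.2, 1.6]
finger_gap: 0.049
grip_force: 42.2
```

```bash
python3 av.py
```

```text
mean [ 4.718  2.942  1.101  0.613 -1.002  0.153] sdTz 0.048
t 26.8 tcp [ 0.5751 -0.0411  0.0352] yaw 72.74 z [ 7.e-04  5.e-04 -1.e+00] gap 0.0486 F [4.47 2.4  0.59] T [ 0.559 -0.969  0.199] q [-0.21  0.45 -0.26  0.86  0.    1.66]
```

Call:
jog_arm:
  increments:
    - [[0.0016,0.0012,0,0,0,0,255],[0,0,0,0,0,0.0083,255],[0,0,0,0,0,0,255]]

```text
clock: 27.1
tcp_pos: [0.5753, -0.0411, 0.0351]
orientation: [0.0, 0.813, 0.582, 0.0]
wrist_force: [5.8, 2.3, 0.7]
finger_gap: 0.0491
grip_force: 42.1
```

```bash
python3 av.py
```

```text
mean [ 4.737  1.902  0.479  0.432 -0.958  0.347] sdTz 0.025
t 27.35 tcp [ 0.5753 -0.0411  0.0351] yaw 71.17 z [ 2.e-04 -0.e+00 -1.e+00] gap 0.0491 F [ 4.82  1.77 -0.1 ] T [ 0.443 -0.963  0.35 ] q [-0.21  0.45 -0.26  0.86  0.    1.69]
```

Torque has risen to about 0.3 N·m, some 8° past grip onset, which I estimate at about 16 N of clamping. I'll stop turning and let go.

Call:
jog_arm:
  increments:
    - [[0,0,0,0,0,0,0],[0,0,0,0,0,0,0],[0,0,0,0,0,0,0],[0,0,0,0,0,0,0],[0,0,0,0,0,0,0],[0,0,-0.04,0,0,0,0],[0,0,-0.1,0,0,0,0],[0,0,-0.16,0,0,0,0],[0,0,-0.18,0,0,0,0],[0,0,-0.12,0,0,0,0],[0,0,0,0,0,0,0],[0,0,0,0,0,0,0]]

```text
clock: 28.55
tcp_pos: [0.5757, -0.0412, 0.1866]
orientation: [0.001, 0.813, 0.582, 0.001]
wrist_force: [0.2, -1.0, -0.6]
finger_gap: 0.0854
grip_force: 0.0
```

Run:
```python
from h import *
st();c=cam('wrist');save(c,'w10.png')
p=proj(c,[.574,-.043,.033]).astype(int);x0,y0=p[0]-80,max(p[1]-60,0)
a=c['pixels'][y0:y0+120,x0:x0+160];print(x0,y0)
for z in(.0333,.0353):
  print(z);dots(c,[.574,-.043],z,.045)
hsv=cv2.cvtColor(c['pixels'],cv2.COLOR_RGB2HSV)
m=(((hsv[...,0]<5)|(hsv[...,0]>172))&(hsv[...,1]>150)&(hsv[...,2]>90)).astype(np.uint8)
n,l,sa,ce=cv2.connectedComponentsWithStats(m)
G=np.array([.5743,-.0436])
for i in range(1,n):
    q=atz(c,ce[i],.0333)[:2]-G
    if np.hypot(*q)<.04 and sa[i][4]>3: print(sa[i][4],ce[i].round(1),'r',np.hypot(*q).round(4),'ang%120',(np.degrees(np.arctan2(q[1],q[0]))%120).round(1))
cv2.imwrite('pics/w10c.png',cv2.resize(cv2.cvtColor(a,4),None,fx=4,fy=4,interpolation=cv2.INTER_CUBIC))
```

```text
t 28.55 tcp [ 0.5757 -0.0412  0.1866] yaw 71.2 z [ 2.5e-03 -7.0e-04 -1.0e+00] gap 0.0854 F [ 0.22 -1.03 -0.56] T [ 0.077 -0.029 -0.035] q [-0.21  0.33 -0.04  1.2  -0.    1.69]
235 125
0.0333
19 [299.8 150. ] [ 0.5714 -0.0087  0.0333]
6 [294.  174.5] [ 0.5592 -0.0277  0.0333]
15 [354.4 189.6] [ 0.6061 -0.0584  0.0333]
6 [315.2 209.2] [ 0.5665 -0.0646  0.0333]
18 [293.3 215.2] [ 0.5454 -0.0636  0.0333]
0.0353
19 [299.8 150. ] [ 0.5716 -0.0085  0.0353]
6 [294.  174.5] [ 0.5594 -0.0273  0.0353]
15 [354.4 189.6] [ 0.6061 -0.0578  0.0353]
6 [315.2 209.2] [ 0.5667 -0.064   0.0353]
18 [293.3 215.2] [ 0.5458 -0.063   0.0353]
19 [299.8 150. ] r 0.035 ang%120 94.8
6 [294.  174.5] r 0.022 ang%120 13.5
4 [336.5 174.5] r 0.0211 ang%120 10.1
15 [354.4 189.6] r 0.0351 ang%120 95.1
6 [315.2 209.2] r 0.0224 ang%120 9.6
18 [293.3 215.2] r 0.0351 ang%120 94.7
```

View pics/w10c.png

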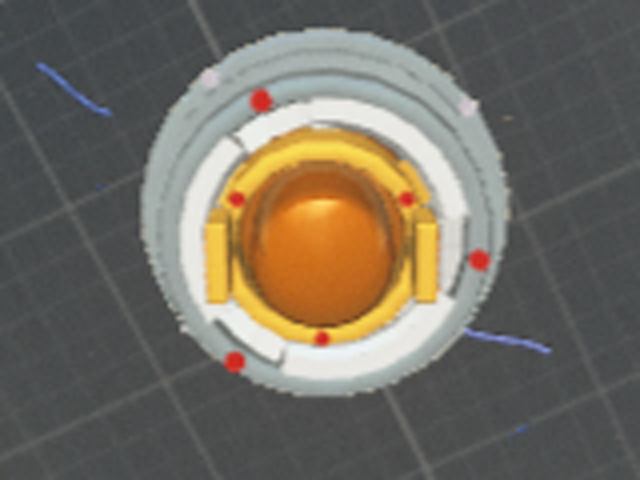

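The ring sits level and concentric round the dome. Its dots at crop (237,200), (407,200) and (321,339) show about 83.7° of turn, with no spring-back after release. Handing in.

```bash
python3 -c "
from workcell import ticket
print(ticket.hand_in())"
```

```text
the job is handed in; nothing more can be done
None
```

I seated the lens dome-up, screwed the brass ring about 84° clockwise onto it, let go and handed in at about 28.6 s; the clamp (roughly 16 N, last torque reading about 0.35 N·m against 0.2 for snug) is an estimate, not a direct measurement.

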